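Refit the return spring of a test-deck catch

ROBOT

A 6-joint arm with a two-finger parallel gripper is mounted at the origin on the work surface. World frame = base frame: x ahead of the robot, y to its left, z up, the work surface at z = 0. Lengths are in mm, angles in rad, forces in N, time in s.
With the tool pointing down it reaches from about 275 to 1000 mm from the base axis. Payload 8.4 kg.
Tool frame: the origin (TCP) lies at the very end of the fingers, on their centre line; the grasp point (between the pads) lies 19 mm behind it; z points along the fingers, y is the direction in which the jaws open and shut (so a half turn about z gives the same grasp; the last joint's range is limited). The gripper opens to 85 mm and grips with 20 to 120 N. Pads are 22 mm wide; open, the fingers measure 114 mm over their backs; the gripper's body (76 mm by 85 mm) begins 54 mm behind the grasp point. The pads swing forward as they close: fully open they stand 13 mm farther back than shut.
Start: joints at [-1.278, 0.353, 1.633, -0, 1.155, -0.002], TCP at [181.591, -598.041, 231.281] pointing down, gripper open.
Joint ranges: [-2.63, 2.63], [-0.92, 2.1], [0.06, 2.66], [-1.3, 4.44], [0, 2.69], [-3.02, 3.02]. Speed limits (rad/s): [2.22, 2.22, 2.79, 3.14, 3.14, 3.14].

INTERFACE

Orientations are given as [roll, pitch, yaw] about the fixed x, y, z axes, in that order (R = Rz(yaw) Ry(pitch) Rx(roll)).
In Python, from rig import r gives the robot as it stands.
- The arm moves only by the tool jog_arm, never from a script. Its argument "increments" is text: rows parted by semicolons, each of 7 numbers parted by spaces: the shift along the tool's x, y, z in cm, then the turn, a rotation vector about the tool's x, y, z in rad, then the opening, from -1 (shut) to 1 (fully open). A call has exactly 8 rows; each row shifts and turns the commanded pose from where the row before left it, along the tool's axes as they then stand; what a row does not reach is not made up. A row lasts 1/10 s, in which the tool goes at most 50 mm and 8.59 degrees, less where a joint would pass 70% of its speed; a pose out of reach is approached as far as the arm can. A call with a gripper value outside its range is refused whole. The fingers move at their own pace and stop on an object; "squeeze" is the grip in N (left out, the last holds). Time passes only in rows, so rows that do not move let the fingers close, or fill a call up. It gives the time, the measured TCP pose, the force and the opening at its end, in the units of the state.
- r.sense(): the state, without advancing time (a new reading comes with each control period).
- r.grab_frame(name): name is "side" or "top" or "wrist"; returns the picture (384x512x3 uint8, red, green, blue); there is no depth.
- r.camera_info(name): a dict with "K" (3x3 intrinsics, pixels), "rvec" (rotation vector, rad) and "tvec" (3), from world to camera coordinates, as OpenCV has them. Camera axes: x right, y down, z forward; pixel columns grow to the right and rows downward; lengths in mm; the calibration is good to about 2 mm. A picture is of the moment at which its call begins: read the wrist's pose just before it. camera_info takes no time and is no camera call; for the wrist camera it gives the pose at the moment of the call.
- r.sign_off(): hands the job in, once; it reports no verdict.
The state is a dict: "clock": time; "qpos": joint angles; "qvel": joint speeds; "joint_efforts": joint torques, N m; "eef_pos": TCP position; "tcp_rot": TCP orientation; "contact_force": force on the tool from outside, world axes, zero at the start; "wrist_torque": the same for the moment, N m; "opening": opening from 0.0 (shut) to 1.0 (fully open).
Only numpy, scipy, OpenCV 4.12 (cv2) and the standard library are available. Lean on these libraries where they do the work, as an engineer would, in place of code of your own. Each camera call takes 0.05 s, during which the arm holds its last target.

TASK

The return spring has come off the catch that holds the tilting test deck. Pick it up, hook its bent tail down into the hole in the red catch lever, then stretch it along the rail and put its eye over the brass spring post, so that it sits under the post's head and holds the lever hard against the striker pin. Find the post by sight or touch, ease the eye onto it gently, never overstretch the spring, let go, and leave the other things on the bench alone.

Things in the scene. Friction and masses are not known exactly. Their poses are not given: they have to be found in the camera images.
- latch: Fixed deck catch: aluminium base plate, 10 mm thick, x -32 to 104, y -105 to 121 mm. Origin on the bench, under the spring's working line, which runs along +y (lever to post) at x = 0, 55 mm above the bench. Lever pivot at x 50, y -80; striker pin at x 84, y -95, top 60 mm up, on the edge of the perforated deck (44 mm high, x 106 to 168).
- lever (a joint): Angle (rad) of the red catch lever about its upright pivot: 0 = home, its nose against the striker pin (it stops there); grows to 0.5 as its spring hole swings away from the post. Stays where left; 1 to 1.5 N at the hole moves it.
- hole (a point): Centre of the top mouth of the spring hole in the red lever, 54 mm above the bench, 50 mm from the pivot. Round hole, 8 mm diameter, right through the level 5 mm plate; the lever's edge towards the post is 10 mm from the hole's centre. With the lever home it is at x 0, y -80 mm of latch.
- rail: Aluminium T-slot rail 30 x 160 x 30 mm on the base plate, long axis y, set the same way as latch and centred on the spring's working line. Origin at the centre of its underside, 10 mm above the bench; its top face is 40 mm above the bench. Carries the brass spring post.
- slot (a point): Point on the rail's top, middle of the stretch of slot where the brass post is clamped. The post stands up to 10 mm either way along y, at x = 0; NO READING TELLS WHERE: look or feel for it. Heights above bench: foot 20 x 18 mm to 43; collar 16 mm dia to 51; neck 7 mm dia 51 to 58.5; head 11 mm dia 58.5 to 60.5, then tapering to its 7 mm flat top at 62.5.
- spring: Steel tension spring, 90 g, loose on the bench, tail down. Origin: centre of the underside of the block beside the eye, 16 (x) x 24 (y) x 20 mm high: grip it across x. y: along the axis to the eye; axis 10 mm above the underside. Coil 16 mm dia y -12 to -64, block 16 x 20 x 20 mm to -84, then an arched 3 mm wire hook, tail at -102. z up.
- eye (a point): Centre of the spring's eye, a closed level ring of 3 mm wire, 16 mm inside, 22 mm outside diameter, on the axis, 27 mm from the spring's origin along y. Unstretched it is 129 mm from the tail in plan. In place it is about 55 mm above the bench and bears on the neck's far side, its centre 4.5 mm short of the post's, towards the lever.
- tail (a point): Lower tip of the hook's upright 3 mm wire tail, 9.7 mm below the axis; in place it sticks out 1 to 4 mm under the lever plate. The spring opens at 2.5 N, then 0.35 N per mm, and is spoiled beyond 48 mm of stretch (tail to eye over 177 mm). The coil bends sideways and up or down, about 0.4 N at the tail per mm. Lifting a held spring level draws the tail out of the hole.
- cleaner: White bottle 54 mm diameter, 130 mm high; bystander. Origin under its centre.
- driver: Screwdriver lying on the bench, bystander. Origin under its middle.
- clamp: White plastic clamp block 60 x 40 x 30 mm with a round boss, bystander. Origin under its centre.
- bin: Small open blue bin 110 x 80 x 45 mm, bystander. Origin under its centre.
There are look-alikes about, which are no part of the job. What is meant by the spring is not purple, and is the smaller of those in its own colour.

How it is judged:
By the outcome, as a careful person would: the job done as asked, in the order asked, and still so for the second after the job is handed in, with the robot touching nothing.
It also fails if it takes over 64 s, if anything falls off the work surface, if the arm or the gripper's body presses on something with over 40 N, if the wrist force passes 120 N, or if a joint passes its speed limit or range.

## Working session

There is one attempt and no reset: what is moved stays moved. The work goes in short steps, Python scripts to look and compute and a tool call to move; the robot and the scene stay as the last step left them, time stands still between calls to the robot, and variables do not carry over. Pictures are saved under pics/ and viewed, and the job is handed in when it is done.

Besides the shell and the picture viewer there is one more tool, called after ">>>" by a JSON object that holds its "api" and its "payload". jog_arm: Moves the arm, as the interface text tells. Its arguments: {"type":"object","properties":{"increments":{"type":"string"},"squeeze":{"type":"number"}},"required":["increments"]}

```bash
ls; mkdir -p pics
python3 - <<'E'
from rig import r
import cv2
print(r.sense())
for n in("side","top","wrist"):
    ci=r.camera_info(n);print(n,ci)
    cv2.imwrite(f"pics/{n}0.png",r.grab_frame(n)[:,:,::-1])
E
```

```text
pics
{'clock': 0.0, 'qpos': array([-1.27842769e+00,  3.53640792e-01,  1.63419963e+00,  5.87668297e-06,
        1.15520402e+00, -2.39221783e-03]), 'qvel': array([ 0.0002601 ,  0.0013301 , -0.0013303 , -0.00098916, -0.00105912,
        0.00149172]), 'joint_efforts': array([ 2.13160420e-03, -6.05246472e+01, -3.42068624e+01, -9.69689813e-05,
        9.14415345e-03, -9.03238401e-06]), 'eef_pos': array([ 181.42704023, -597.54857468,  230.53826031]), 'tcp_rot': array([-3.14014088e+00, -8.84596921e-06,  2.94758468e-01]), 'contact_force': array([0.14082438, 0.24253335, 0.124689  ]), 'wrist_torque': array([ 0.02879797,  0.0761907 , -0.02878914]), 'opening': 1.0019265860204263}
side {'K': array([[356.26083048,   0.        , 254.08629478],
       [  0.        , 356.26083048, 190.46102696],
       [  0.        ,   0.        ,   1.        ]]), 'rvec': array([ 2.09218933, -0.12477435,  0.07012325]), 'tvec': array([-558.55672994,  100.37012453,  886.45503076])}
top {'K': array([[445.43271554,   0.        , 256.30939515],
       [  0.        , 445.43271554, 194.97454326],
       [  0.        ,   0.        ,   1.        ]]), 'rvec': array([ 2.10269621, -2.14944034,  0.23351124]), 'tvec': array([ 10.31480587, 594.1573275 , 915.72315046])}
wrist {'K': array([[283.85495542,   0.        , 261.17711707],
       [  0.        , 283.85495542, 193.02629174],
       [  0.        ,   0.        ,   1.        ]]), 'rvec': array([-2.309098  ,  1.71210764,  0.27841033]), 'tvec': array([-622.72558281,  -40.1917551 ,  380.9447859 ])}
```

View pics/side0.png

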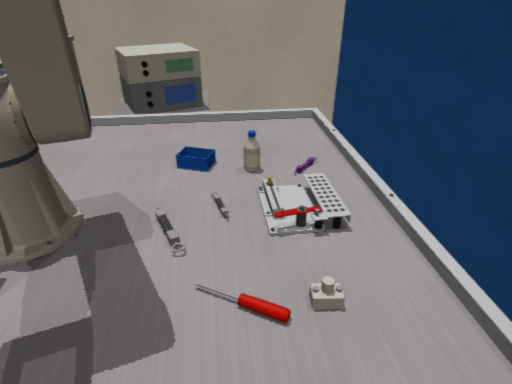

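View pics/top0.png

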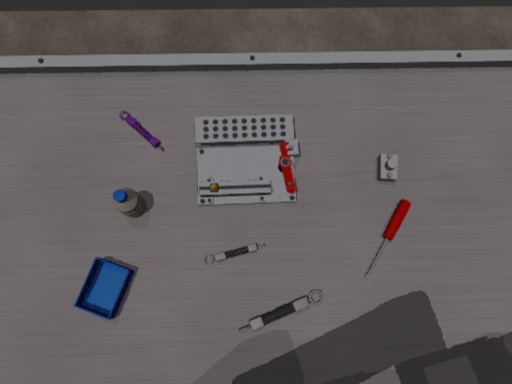

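View pics/wrist0.png

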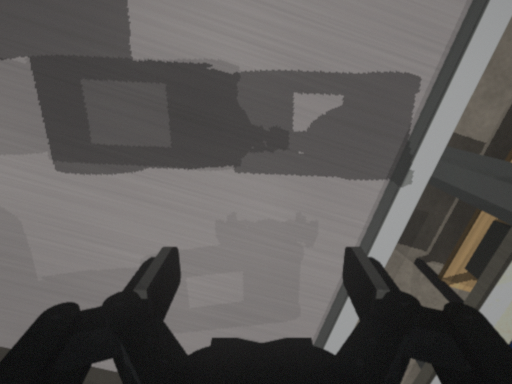

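Candidates for the spring (top view): the small grey one at (235,254), the large grey one at (280,312) and the purple one at (140,130). I choose the small grey one. I'll check it in a crop and measure.

```bash
cat > h.py <<'E'
import numpy as np, cv2
from rig import r
def ray(ci,px):
    R=cv2.Rodrigues(ci["rvec"])[0]; K=ci["K"]
    c=-R.T@ci["tvec"]; d=R.T@np.linalg.inv(K)@np.array([px[0],px[1],1.]); return c,d
def onz(ci,px,z):
    c,d=ray(ci,px); return c+d*(z-c[2])/d[2]
def proj(ci,P):
    return cv2.projectPoints(np.array(P,float).reshape(-1,3),ci["rvec"],ci["tvec"],ci["K"],None)[0].reshape(-1,2)
E
python3 - <<'E'
from h import *
im=cv2.imread("pics/top0.png")
cv2.imwrite("pics/c1.png",cv2.resize(im[225:340,190:340],None,fx=5,fy=5,interpolation=cv2.INTER_CUBIC))
cv2.imwrite("pics/c2.png",cv2.resize(im[105:215,185:305],None,fx=5,fy=5,interpolation=cv2.INTER_CUBIC))
ci=r.camera_info("top")
c,d=ray(ci,(256,195));print(c,d)
for p,z in[((210,260),10),((264,244),10),((214,187),62),((291,190),54),((285,162),54),((197,204),10),((295,203),10)]:print(p,onz(ci,p,z).round(1))
E
```

```text
[ 402.35126869   19.24164209 1014.60407506] [ 0.196805   -0.02186348 -0.98019909]
(210, 260) [458.2 103.   10. ]
(264, 244) [491.2 -18.5  10. ]
(214, 187) [613.3  89.4  62. ]
(291, 190) [604.9 -79.7  54. ]
(285, 162) [669.2 -68.8  54. ]
(197, 204) [585.8 132.2  10. ]
(295, 203) [583.5 -92.3  10. ]
```

View pics/c1.png

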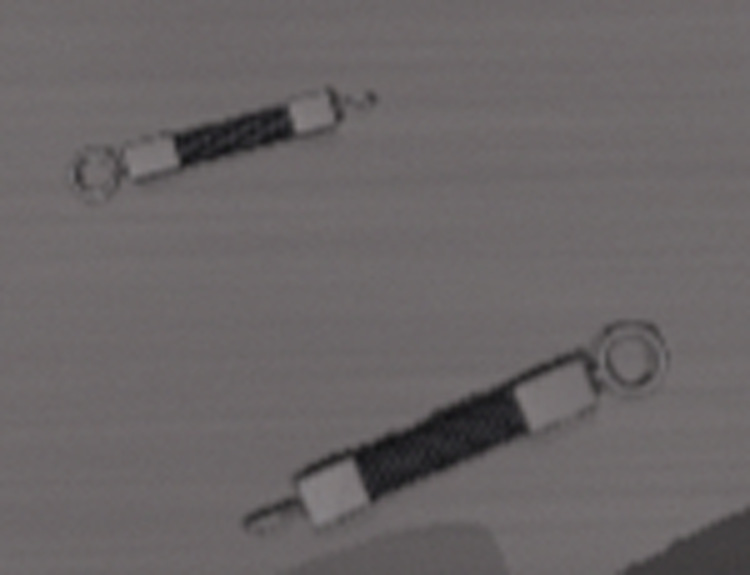

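View pics/c2.png

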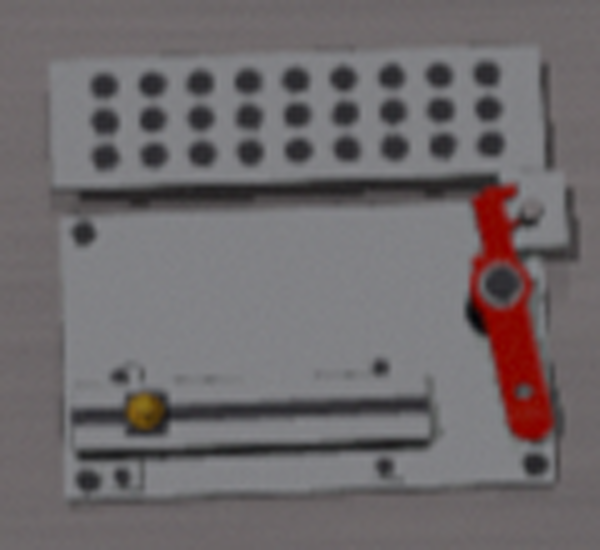

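Run:
```python
from h import *
from scipy.spatial.transform import Rotation as Ro
s=r.sense();ci=r.camera_info("wrist")
Rt=Ro.from_euler('xyz',s["tcp_rot"]).as_matrix()
R=cv2.Rodrigues(ci["rvec"])[0]
c=-R.T@ci["tvec"]
print("cam in tool",Rt.T@(c-s["eef_pos"]));print((R@Rt).T.round(3))
ci=r.camera_info("top")
def c2(x,y):return(185+(x-2)/5,105+(y-2)/5)
def c1(x,y):return(190+(x-2)/5,225+(y-2)/5)
for n,p,z in[("eye",c1(97,172),10),("block",c1(152,157),20),("blk2",c1(313,109),20),("tail",c1(373,98),5),
 ("pivot",c2(502,283),58),("hole",c2(523,391),54),("striker",c2(530,212),60),("posttop",c2(146,411),62.5),
 ("base -x -y",c2(556,485),10),("base -x +y",c2(68,501),10),("base +x+y",c2(60,217),10),("railL",c2(75,432),40),("railR",c2(432,423),40),
 ("deck tl",c2(50,64),44),("deck tr",c2(540,46),44)]:print(n,onz(ci,p,z).round(1))
```

```text
cam in tool [  80.7739596   -0.8713717 -141.8725497]
[[-0.    -0.95  -0.313]
 [ 1.     0.    -0.002]
 [ 0.002 -0.313  0.95 ]]
eye [460.5 105.2  10. ]
block [466.  80.  20.]
blk2 [485.5   8.3  20. ]
tail [491.2 -19.1   5. ]
pivot [669.9 -68.5  58. ]
hole [621.3 -76.4  54. ]
striker [702.  -82.1  60. ]
posttop [613.6  89.8  62.5]
base -x -y [586.7 -94.3  10. ]
base -x +y [583.9 129.5  10. ]
base +x+y [719.2 133.5  10. ]
railL [609.7 123.1  40. ]
railR [610.6 -36.4  40. ]
deck tl [781.9 134.4  44. ]
deck tr [786.9 -91.5  44. ]
```

```bash
cat >> h.py <<'E'
from scipy.spatial.transform import Rotation as Ro
def plan(P,rpy,N,start=None):
    "rows (tool frame cm, rotvec) straight from current pose to target in N rows"
    s=r.sense(); p0=s["eef_pos"];R0=Ro.from_euler('xyz',s["tcp_rot"])
    if start: p0=np.array(start[0]);R0=Ro.from_euler('xyz',start[1])
    R1=Ro.from_euler('xyz',rpy); dv=(R0.inv()*R1).as_rotvec()
    p=p0.copy();R=R0
    for i in range(N):
        pt=p0+(np.array(P)-p0)*(i+1)/N
        sh=np.round(R.inv().apply(pt-p)/10,2);rv=np.round(dv/N,3)
        print(*sh,*rv); p=p+R.apply(sh*10);R=R*Ro.from_rotvec(rv)
def st():
    s=r.sense();print("t%.2f"%s["clock"],s["eef_pos"].round(2),s["tcp_rot"].round(4),"F",s["contact_force"].round(2),"T",s["wrist_torque"].round(2),"op%.3f"%s["opening"])
E
python3 - <<'E'
from h import *
plan([467,79,150],[np.pi,0,1.813],16)
A=np.array([[-32,-105],[-32,121],[104,121],[50,-80],[84,-95],[0,75],[0,-80]],float)[:5]
B=np.array([[586.7,-94.3],[583.9,129.5],[719.2,133.5],[669.9,-68.5],[702,-82.1]])
a=A-A.mean(0);b=B-B.mean(0);th=np.arctan2((a[:,0]*b[:,1]-a[:,1]*b[:,0]).sum(),(a*b).sum());c,s_=np.cos(th),np.sin(th);R=np.array([[c,-s_],[s_,c]])
t=B.mean(0)-R@A.mean(0);print(th,t,(B-A@R.T-t).round(1))
print("post in latch",R.T@(np.array([613.6,89.8])-t),"hole",R.T@(np.array([621.3,-76.4])-t))
E
```

```text
2.94 -3.53 0.51 -0.0 -0.0 -0.095
3.25 -3.23 0.51 -0.0 -0.0 -0.095
3.55 -2.91 0.5 -0.0 -0.0 -0.095
3.81 -2.56 0.51 -0.0 -0.0 -0.095
4.04 -2.19 0.51 -0.0 -0.0 -0.095
4.22 -1.79 0.51 -0.0 -0.0 -0.095
4.38 -1.39 0.51 -0.0 -0.0 -0.095
4.49 -0.96 0.51 -0.0 -0.0 -0.095
4.56 -0.54 0.5 -0.0 -0.0 -0.095
4.59 -0.1 0.51 -0.0 -0.0 -0.095
4.57 0.34 0.51 -0.0 -0.0 -0.095
4.53 0.77 0.51 -0.0 -0.0 -0.095
4.43 1.19 0.51 -0.0 -0.0 -0.095
4.3 1.61 0.51 -0.0 -0.0 -0.095
4.12 2.01 0.5 -0.0 -0.0 -0.095
3.92 2.4 0.51 -0.0 -0.0 -0.095
0.01718596091189973 [617.41453222  10.62083567] [[-0.5  0.6]
 [ 0.6 -1.6]
 [-0.1  0.1]
 [ 1.1  0. ]
 [-1.   0.8]]
post in latch [-2.45326587 79.23302472] hole [  2.38943094 -87.07475708]
```

>>> {"api": "jog_arm", "payload": {"increments": "2.94 -3.53 0.5 0 0 -0.095 1; 3.25 -3.23 0.5 0 0 -0.095 1; 3.55 -2.91 0.5 0 0 -0.095 1; 3.81 -2.56 0.5 0 0 -0.095 1; 4.04 -2.19 0.5 0 0 -0.095 1; 4.22 -1.79 0.5 0 0 -0.095 1; 4.38 -1.39 0.5 0 0 -0.095 1; 4.49 -0.96 0.5 0 0 -0.095 1", "squeeze": 30}}

```text
clock: 0.95
eef_pos: [324.6, -258.0, 191.1]
tcp_rot: [3.141, 0.0, 1.058]
contact_force: [1.3, -0.2, -0.4]
opening: 0.999
```

>>> {"api": "jog_arm", "payload": {"increments": "4.56 -0.54 0.5 0 0 -0.095 1; 4.59 -0.1 0.5 0 0 -0.095 1; 4.57 0.34 0.5 0 0 -0.095 1; 4.53 0.77 0.5 0 0 -0.095 1; 4.43 1.19 0.5 0 0 -0.095 1; 4.3 1.61 0.5 0 0 -0.095 1; 4.12 2.01 0.5 0 0 -0.095 1; 3.92 2.4 0.5 0 0 -0.095 1"}}

```text
clock: 1.75
eef_pos: [467.5, 80.6, 151.1]
tcp_rot: [3.141, 0.0, 1.819]
contact_force: [0.4, -1.2, -0.9]
opening: 1.001
```

>>> {"api": "jog_arm", "payload": {"increments": "0 0 0 0 0 0 1;0 0 0 0 0 0 1;0 0 0 0 0 0 1;0 0 0 0 0 0 0;0 0 0 0 0 0 0;0 0 0 0 0 0 0;0 0 0 0 0 0 0;0 0 0 0 0 0 0"}}

```text
clock: 2.55
eef_pos: [467.2, 78.3, 151.4]
tcp_rot: [3.141, 0.0, 1.814]
contact_force: [-0.2, 0.5, -0.1]
opening: 0.501
```

Run:
```python
from h import *
st()
ci=r.camera_info("wrist");im=r.grab_frame("wrist")[:,:,::-1];np.save("w1.npy",np.r_[ci["rvec"],ci["tvec"]])
cv2.imwrite("pics/w1.png",im)
```

```text
t2.55 [467.22  78.33 151.38] [3.1414 0.     1.8142] F [-0.16  0.51 -0.08] T [ 0.    0.04 -0.04] op0.501
```

View pics/w1.png

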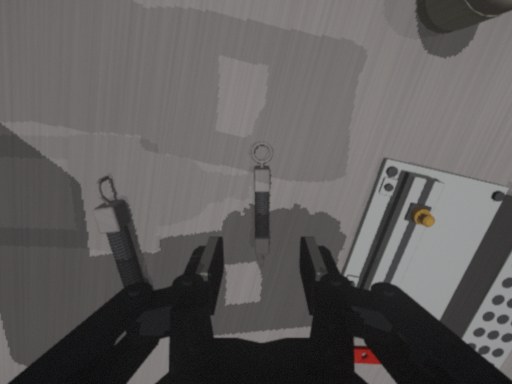

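Run:
```python
from h import *
v=np.load("w1.npy");ci=dict(rvec=v[:3],tvec=v[3:],K=r.camera_info("wrist")["K"])
im=cv2.imread("pics/w1.png")
cv2.imwrite("pics/w1c.png",cv2.resize(im[130:270,215:315],None,fx=4,fy=4,interpolation=cv2.INTER_CUBIC))
cv2.imwrite("pics/w1d.png",cv2.resize(im[150:300,340:510],None,fx=4,fy=4,interpolation=cv2.INTER_CUBIC))
```

```text
(no output)
```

View pics/w1c.png

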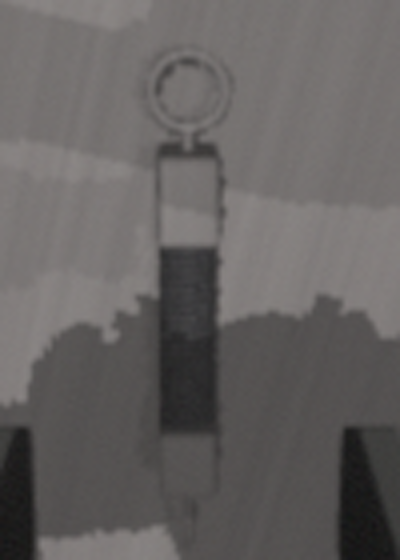

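View pics/w1d.png

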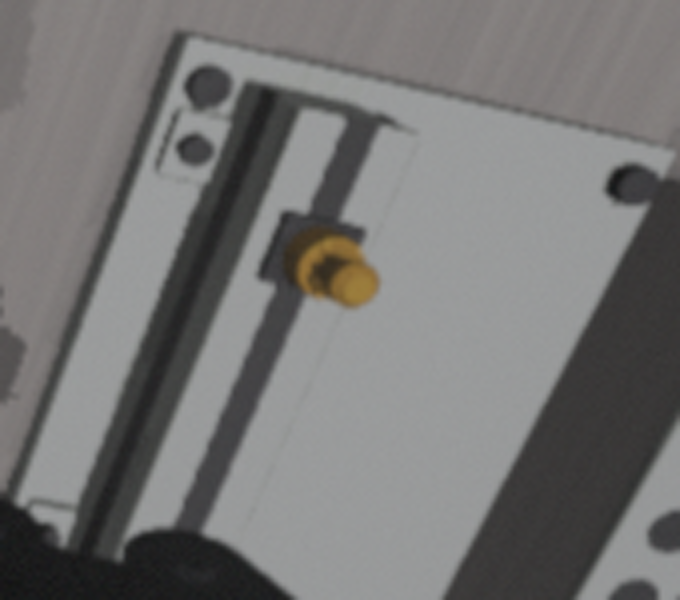

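Run:
```python
from h import *
v=np.load("w1.npy");ci=dict(rvec=v[:3],tvec=v[3:],K=r.camera_info("wrist")["K"])
f=lambda x,y,ox,oy:(ox+(x-1.5)/4,oy+(y-1.5)/4)
for n,p,z in[("eye",f(189,91,215,130),10),("blk",f(189,201,215,130),20),("blkfront",f(189,155,215,130),20),("blkback",f(189,247,215,130),20),("blk2",f(188,434,215,130),20),
("post",f(356,286,340,150),62.5),("base-x+y",f(180,33,340,150),10),("base+x+y",f(675,150,340,150),10)]:print(n,onz(ci,p,z).round(1))
```

```text
eye [460.6 109.   10. ]
blk [466.8  84.   20. ]
blkfront [464.   95.4  20. ]
blkback [469.7  72.3  20. ]
blk2 [482.1  21.3  20. ]
post [616.   94.2  62.5]
base-x+y [582.1 133.4  10. ]
base+x+y [718.8 135.5  10. ]
```

>>> {"api": "jog_arm", "payload": {"increments": "0.3 0 2 0 0 0 0;0 0 3 0 0 0 0;0 0 3 0 0 0 0;0 0 2 0 0 0 0;0 0 1 0 0 0 0;0 0 0 0 0 0 0;0 0 0 0 0 0 0;0 0 0 0 0 0 0"}}

```text
clock: 3.4
eef_pos: [467.3, 81.6, 42.3]
tcp_rot: [3.14, 0.0, 1.815]
contact_force: [0.0, -0.7, 0.7]
opening: 0.497
```

Run:
```python
from h import *
st()
ci=r.camera_info("wrist");im=r.grab_frame("wrist")[:,:,::-1];np.save("w2.npy",np.r_[ci["rvec"],ci["tvec"]])
cv2.imwrite("pics/w2.png",cv2.resize(im[100:384,130:390],None,fx=2.1,fy=2.1,interpolation=cv2.INTER_CUBIC))
```

```text
t3.40 [467.31  81.65  42.3 ] [3.1398e+00 1.0000e-04 1.8148e+00] F [ 0.03 -0.74  0.67] T [ 0.   -0.04 -0.01] op0.497
```

View pics/w2.png

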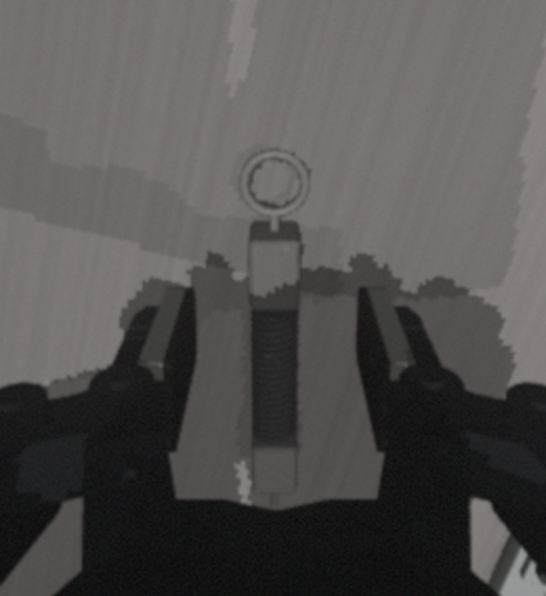

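Run:
```python
from h import *
v=np.load("w2.npy");ci=dict(rvec=v[:3],tvec=v[3:],K=r.camera_info("wrist")["K"])
f=lambda x,y:(130+(x-.5)/2.1,100+(y-.5)/2.1)
s=r.sense();Rt=Ro.from_euler('xyz',s["tcp_rot"])
for n,p,z in[("eye",f(275,182),10),("blk",f(275,275),20),("front",f(275,241),20),("back",f(275,310),20),("blk2",f(274,447),20)]:
    P=onz(ci,p,z);print(n,P.round(1),(Rt.inv().apply(P-s["eef_pos"])).round(1))
```

```text
eye [460.5 109.4  10. ] [28.6  0.1 32.3]
blk [466.8  83.8  20. ] [ 2.2  0.1 22.3]
front [464.2  94.6  20. ] [13.3  0.1 22.3]
back [469.7  72.2  20. ] [-9.7  0.  22.3]
blk2 [481.8  22.   20. ] [-61.4  -0.3  22.3]
```

>>> {"api": "jog_arm", "payload": {"increments": "0.17 0 1 0 0 0 0;0 0 1.5 0 0 0 0;0 0 1 0 0 0 0;0 0 0.3 0 0 0 0;0 0 0 0 0 0 0;0 0 0 0 0 0 -0.5;0 0 0 0 0 0 -0.5;0 0 0 0 0 0 -0.7", "squeeze": 40}}

```text
clock: 4.25
eef_pos: [466.4, 83.2, 3.8]
tcp_rot: [3.141, 0.0, 1.815]
contact_force: [-0.8, -0.4, 0.6]
opening: 0.177
```

>>> {"api": "jog_arm", "payload": {"increments": "0 0 0 0 0 0 -1;0 0 0 0 0 0 -1;0 0 0 0 0 0 -1;0 0 0 0 0 0 -1;0 0 0 0 0 0 -1;0 0 0 0 0 0 -1;0 0 0 0 0 0 -1;0 0 0 0 0 0 -1"}}

```text
clock: 5.05
eef_pos: [466.4, 83.2, 3.8]
tcp_rot: [3.141, 0.0, 1.815]
contact_force: [-1.2, -0.8, 6.1]
opening: 0.175
```

Run:
```python
from h import *
st()
ci=r.camera_info("wrist");im=r.grab_frame("wrist")[:,:,::-1];np.save("w3.npy",np.r_[ci["rvec"],ci["tvec"]])
cv2.imwrite("pics/w3.png",cv2.resize(im[100:384,130:390],None,fx=2.1,fy=2.1,interpolation=cv2.INTER_CUBIC))
```

```text
t5.05 [466.41  83.2    3.83] [3.1407e+00 1.0000e-04 1.8148e+00] F [-1.21 -0.81  6.14] T [-0.08  0.18  0.03] op0.175
```

View pics/w3.png

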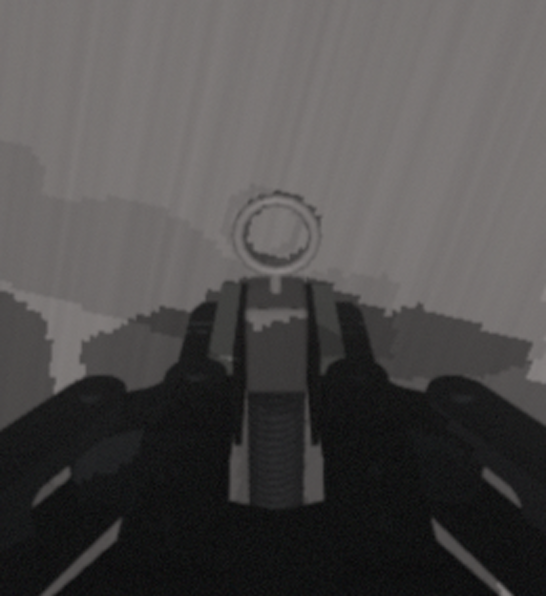

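>>> {"api": "jog_arm", "payload": {"increments": "0 0 0 0 0 0 -1;0 0 -1 0 0 0 -1;0 0 -2 0 0 0 -1;0 0 -3 0 0 0 -1;0 0 -3 0 0 0 -1;0 0 -1 0 0 0 -1;0 0 0 0 0 0 -1;0 0 0 0 0 0 -1", "squeeze": 80}}

```text
clock: 5.9
eef_pos: [465.6, 83.1, 102.8]
tcp_rot: [-3.141, -0.0, 1.815]
contact_force: [0.1, 0.4, -1.5]
opening: 0.161
```

Run:
```python
from h import *
st()
ci=r.camera_info("wrist");im=r.grab_frame("wrist")[:,:,::-1];np.save("w4.npy",np.r_[ci["rvec"],ci["tvec"]])
cv2.imwrite("pics/w4.png",cv2.resize(im[100:384,130:390],None,fx=2.1,fy=2.1,interpolation=cv2.INTER_CUBIC))
im=r.grab_frame("side")[:,:,::-1]
cv2.imwrite("pics/s4.png",cv2.resize(im[150:270,130:350],None,fx=3.6,fy=3.6,interpolation=cv2.INTER_CUBIC))
im=r.grab_frame("top")[:,:,::-1]
cv2.imwrite("pics/t4.png",im)
```

```text
t5.90 [465.58  83.07 102.78] [-3.1412 -0.      1.8148] F [ 0.09  0.39 -1.5 ] T [ 0.06  0.02 -0.01] op0.161
```

View pics/w4.png

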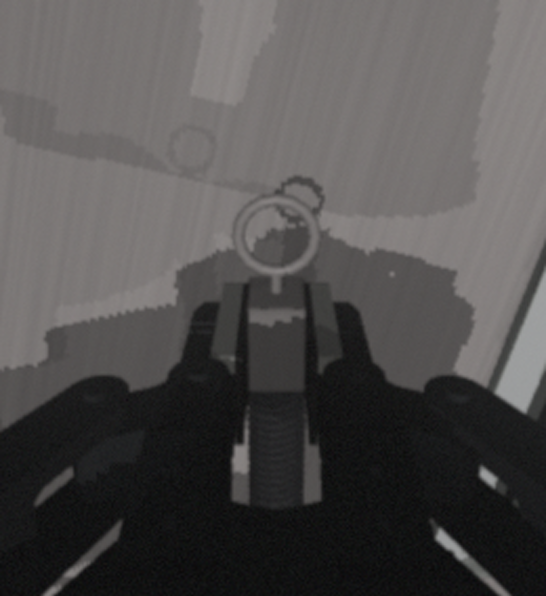

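View pics/s4.png

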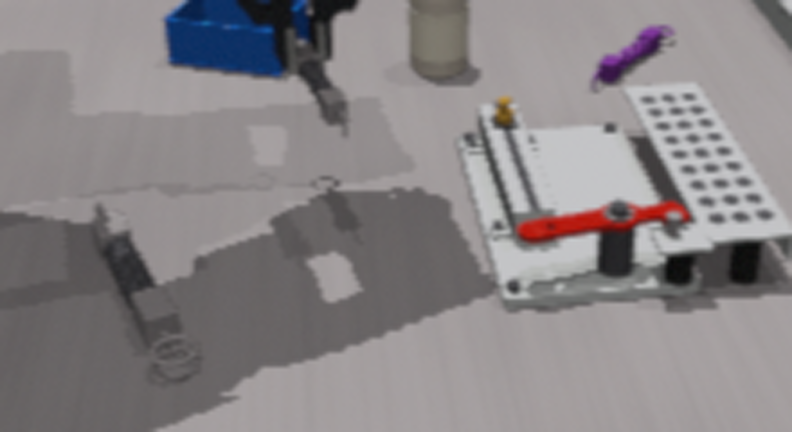

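View pics/t4.png

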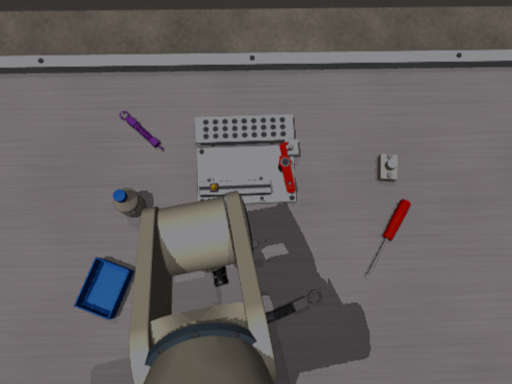

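Run:
```python
from h import *
v=np.load("w4.npy");ci=dict(rvec=v[:3],tvec=v[3:],K=r.camera_info("wrist")["K"])
f=lambda x,y:(130+(x-.5)/2.1,100+(y-.5)/2.1)
s=r.sense();Rt=Ro.from_euler('xyz',s["tcp_rot"])
tz=s["eef_pos"][2]
for n,p,z in[("eye",f(276,235),tz+6.2),("front",f(276,283),tz+16),("blkback",f(276,392),tz+16),("diaL",f(233,235),tz+6.2),("diaR",f(319,235),tz+6.2)]:
    P=onz(ci,p,z);print(n,P.round(1),(Rt.inv().apply(P-s["eef_pos"])).round(1))
# expected tail
for zt in (-4,0,-6):
  T=s["eef_pos"]+Rt.apply([-102,0,0]);T[2]=tz+6.2-9.7+zt
  print("tail expected",T.round(1),proj(r.camera_info("side"),T).round(1),(proj(r.camera_info("side"),T)-[130,150])*3.6)
im=cv2.imread("pics/t4.png")
cv2.imwrite("pics/t4c.png",cv2.resize(im[220:300,195:300],None,fx=6,fy=6,interpolation=cv2.INTER_CUBIC))
print(proj(r.camera_info("top"),T))
```

```text
eye [459.5 108.8 108.3] [26.4  0.8 -6.2]
front [461.5 100.8 118.1] [ 18.2   0.8 -16. ]
blkback [468.8  71.6 118.1] [-11.9   0.8 -16. ]
diaL [449.2 106.2 108.3] [26.4 -9.8 -6.2]
diaR [469.8 111.3 108.3] [26.4 11.4 -6.2]
tail expected [489.7 -16.   94.6] [[225.4 189.2]] [[343.42478822 141.2052986 ]]
tail expected [489.7 -16.   98.6] [[225.3 187.8]] [[343.18007329 136.10860547]]
tail expected [489.7 -16.   92.6] [[225.4 189.9]] [[343.54672617 143.74490763]]
[[264.21316443 241.15192469]]
```

View pics/t4c.png

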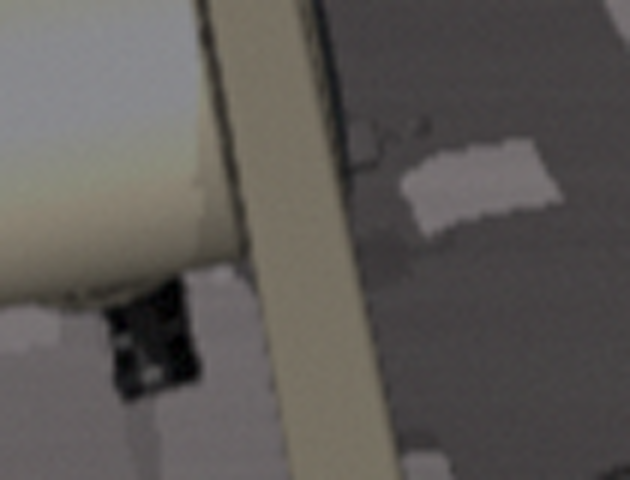

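Run:
```python
from h import *
plan([620.7,29,85],[np.pi,0,1.588],6)
```

```text
-1.5 2.3 0.28 -0.0 0.0 0.038
-1.41 2.35 0.28 -0.0 0.0 0.038
-1.32 2.41 0.28 -0.0 0.0 0.038
-1.23 2.46 0.27 -0.0 0.0 0.038
-1.13 2.5 0.28 -0.0 0.0 0.038
-1.04 2.54 0.28 -0.0 0.0 0.038
```

>>> {"api": "jog_arm", "payload": {"increments": "-1.5 2.3 0.28 0 0 0.038 -1; -1.41 2.35 0.28 0 0 0.038 -1; -1.32 2.41 0.28 0 0 0.038 -1; -1.23 2.46 0.28 0 0 0.038 -1; -1.13 2.5 0.28 0 0 0.038 -1; -1.04 2.54 0.28 0 0 0.038 -1; 0 0 0 0 0 0 -1; 0 0 0 0 0 0 -1"}}

```text
clock: 6.85
eef_pos: [620.7, 29.0, 84.9]
tcp_rot: [-3.139, -0.0, 1.587]
contact_force: [-0.0, 0.4, -1.3]
opening: 0.164
```

```bash
cat >> h.py <<'E'
def snap(tag,crops):
    "crops: {cam:(x0,y0,x1,y1,f)}"
    st()
    for n,(a,b,c,d,f) in crops.items():
        ci=r.camera_info(n);im=r.grab_frame(n)[:,:,::-1]
        np.save(f"pics/{n}_{tag}.npy",np.r_[ci["rvec"],ci["tvec"]]);cv2.imwrite(f"pics/{n}_{tag}_full.png",im)
        cv2.imwrite(f"pics/{n}_{tag}.png",cv2.resize(im[b:d,a:c],None,fx=f,fy=f,interpolation=cv2.INTER_CUBIC))
E
python3 - <<'E'
from h import *
snap("5",{"side":(240,150,360,250,6),"top":(200,100,320,220,5),"wrist":(130,50,390,384,1.7)})
E
```

```text
t6.85 [620.7   29.    84.88] [-3.1388 -0.      1.5867] F [-0.04  0.44 -1.32] T [-0.02  0.06 -0.02] op0.164
```

View pics/side_5.png

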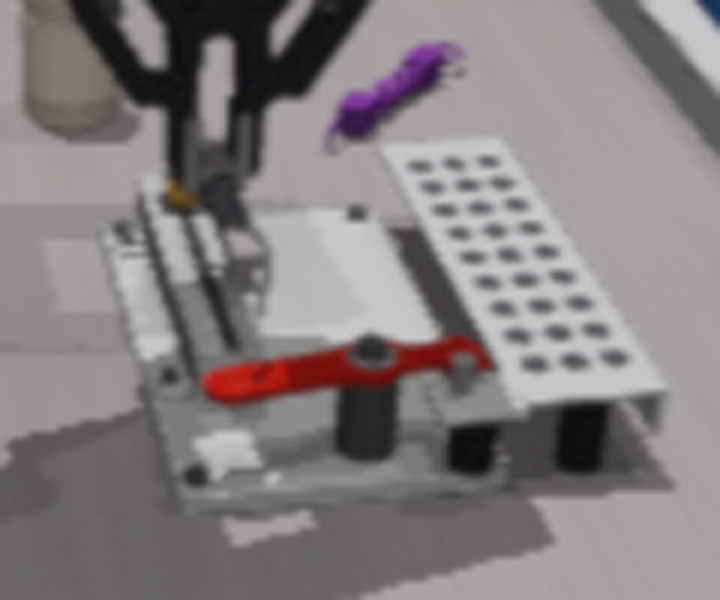

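View pics/top_5.png

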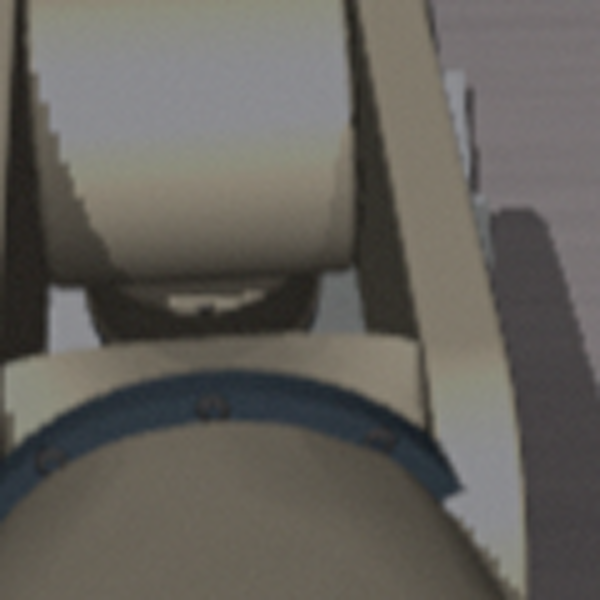

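View pics/wrist_5.png

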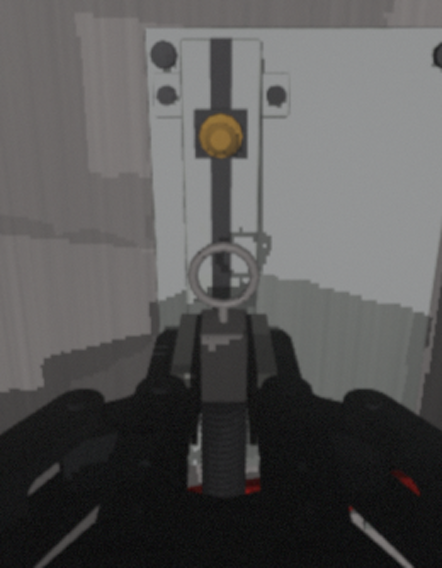

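Run:
```python
from h import *
S=r.camera_info("side");c,d=ray(S,(256,192));print("side",c.round(0),d.round(2))
s=r.sense();Rt=Ro.from_euler('xyz',s["tcp_rot"])
for sag in(0,2,4):
  T=s["eef_pos"]+Rt.apply([-102,0.5,3.5+sag]);print(T.round(1),((proj(S,T)-[240,150])*6+2.5).round(1))
for P in([622.5,-73,54],[621.3,-76.4,54],[669.9+1,-68.5+3,60]):print(P,((proj(S,P)-[240,150])*6+2.5).round(1))
v=np.load("pics/wrist_5.npy");ci=dict(rvec=v[:3],tvec=v[3:],K=r.camera_info("wrist")["K"])
f=lambda x,y:(130+(x-.35)/1.7,50+(y-.35)/1.7)
for n,p,z in[("eye",f(223,275),s["eef_pos"][2]+6.2),("posttop",f(219.5,138),62.5),("corner-x",f(146,28),10),("railTL",f(182,40),40),("railTR",f(262,40),40),("slotfoot",f(220,134),43),("railL low",f(187,300),40)]:
    P=onz(ci,p,z);print(n,P.round(1),(Rt.inv().apply(P-s["eef_pos"])).round(1))
im=cv2.imread("pics/side_5_full.png");cv2.imwrite("pics/side_5z.png",cv2.resize(im[170:225,260:310],None,fx=11,fy=11,interpolation=cv2.INTER_CUBIC))
im=cv2.imread("pics/wrist_5_full.png");cv2.imwrite("pics/wrist_5z.png",cv2.resize(im[60:250,200:330],None,fx=4,fy=3.1,interpolation=cv2.INTER_CUBIC))
```

```text
side [ 471. -778.  530.] [ 0.11  0.86 -0.5 ]
[622.5 -72.5  82.4] [[258.9 314.9]]
[622.5 -72.5  80.4] [[258.7 319.2]]
[622.5 -72.5  78.4] [[258.5 323.5]]
[622.5, -73, 54] [[256.4 375.5]]
[621.3, -76.4, 54] [[255.  380.4]]
[670.9, -65.5, 60] [[370.9 345.1]]
eye [619.7  56.3  92.1] [26.8 -0.2 -6.2]
posttop [617.8  93.9  62.5] [64.4 -1.4 23.4]
corner-x [586.3 132.7  10. ] [103.8 -32.2  76. ]
railTL [603.6 125.9  40. ] [ 96.7 -15.   45.9]
railTR [632.3 126.4  40. ] [96.7 13.7 45.9]
slotfoot [617.8  93.4  43. ] [63.9 -1.4 42.9]
railL low [604.7  23.7  40. ] [ -5.5 -15.7  45.9]
```

View pics/side_5z.png

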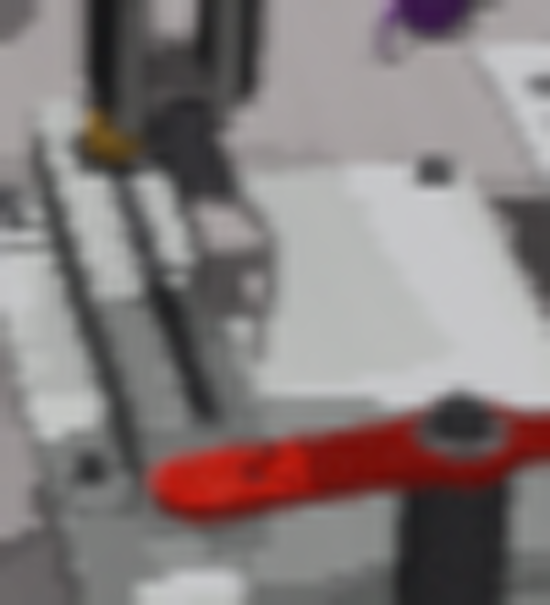

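View pics/wrist_5z.png

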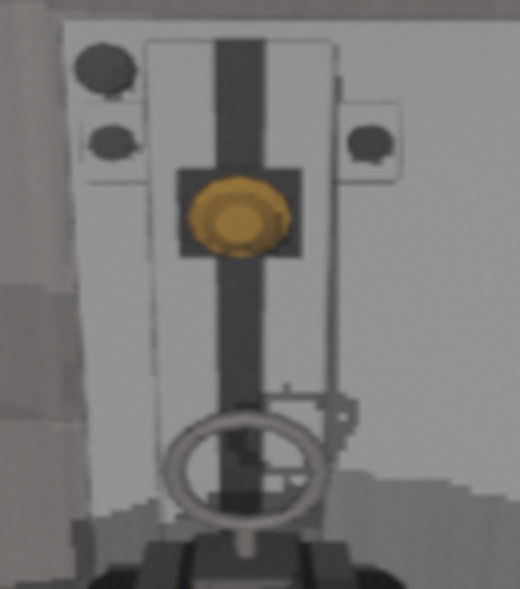

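>>> {"api": "jog_arm", "payload": {"increments": "-0.15 0.1 0.5 0 0 0 -1;0 0 0.7 0 0 0 -1;0 0 0.7 0 0 0 -1;0 0 0.4 0 0 0 -1;0 0 0 0 0 0 -1;0 0 0 0 0 0 -1;0 0 0 0 0 0 -1;0 0 0 0 0 0 -1"}}

```text
clock: 7.8
eef_pos: [622.9, 27.7, 63.8]
tcp_rot: [3.141, -0.0, 1.587]
contact_force: [0.5, 0.8, -0.8]
opening: 0.161
```

Run:
```python
from h import *
snap("6",{"side":(260,170,310,225,11),"wrist":(130,50,390,384,1.7)})
S=r.camera_info("side")
s=r.sense();Rt=Ro.from_euler('xyz',s["tcp_rot"])
for sag in(0,1):
  T=s["eef_pos"]+Rt.apply([-102,0.5,3.5+sag]);print(T.round(1),((proj(S,T)-[260,170])*11+5).round(1))
```

```text
t7.80 [622.93  27.72  63.77] [ 3.1411 -0.      1.5868] F [ 0.51  0.83 -0.75] T [ 0.05 -0.03  0.01] op0.161
[625.  -74.3  60.2] [[264.  447.5]]
[625.  -74.3  59.2] [[263.8 451.3]]
```

View pics/side_6.png

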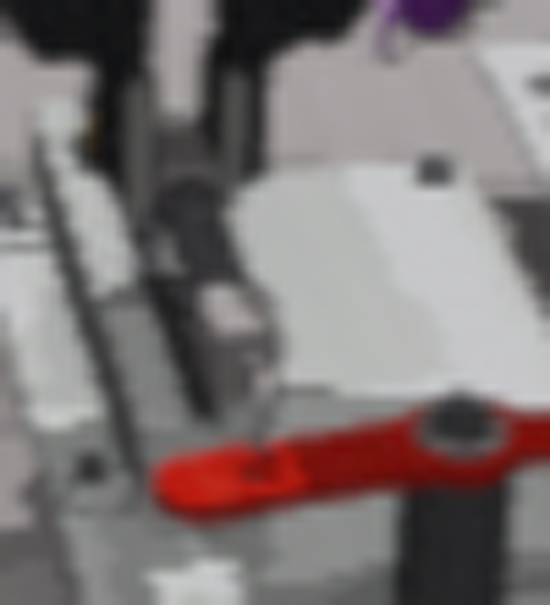

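View pics/wrist_6.png

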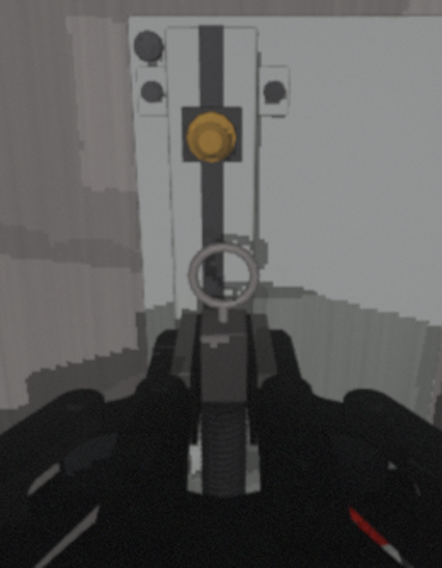

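Run:
```python
from h import *
a=cv2.imread("pics/side_6_full.png")[198:220,272:298];b=cv2.imread("pics/side_5_full.png")[198:220,272:298]
cv2.imwrite("pics/z6.png",np.vstack([cv2.resize(x,None,fx=24,fy=13 if 0 else 13,interpolation=cv2.INTER_NEAREST) for x in(b,a)]))
```

View pics/z6.png

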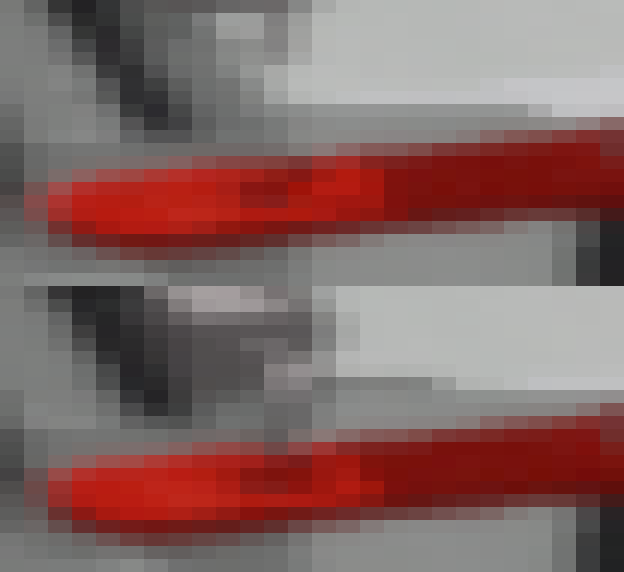

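>>> {"api": "jog_arm", "payload": {"increments": "-0.25 0 0.2 0 0 0 -1;0 0 0.3 0 0 0 -1;0 0 0.3 0 0 0 -1;0 0 0.2 0 0 0 -1;0 0 0.1 0 0 0 -1;0 0 0 0 0 0 -1;0.1 0 0 0 0 0 -1;0.1 0 0 0 0 0 -1"}}

```text
clock: 8.7
eef_pos: [622.6, 27.3, 52.4]
tcp_rot: [-3.141, -0.0, 1.587]
contact_force: [0.1, 0.6, -1.1]
opening: 0.163
```

Run:
```python
from h import *
snap("7",{"side":(260,170,310,225,11)})
a=cv2.imread("pics/side_7_full.png")[198:220,272:298];b=cv2.imread("pics/side_6_full.png")[198:220,272:298]
cv2.imwrite("pics/z7.png",np.vstack([cv2.resize(x,None,fx=24,fy=13,interpolation=cv2.INTER_NEAREST) for x in(b,a)]))
```

```text
t8.70 [622.59  27.26  52.45] [-3.1414 -0.      1.5867] F [ 0.11  0.64 -1.13] T [ 0.06  0.01 -0.01] op0.163
```

View pics/side_7.png

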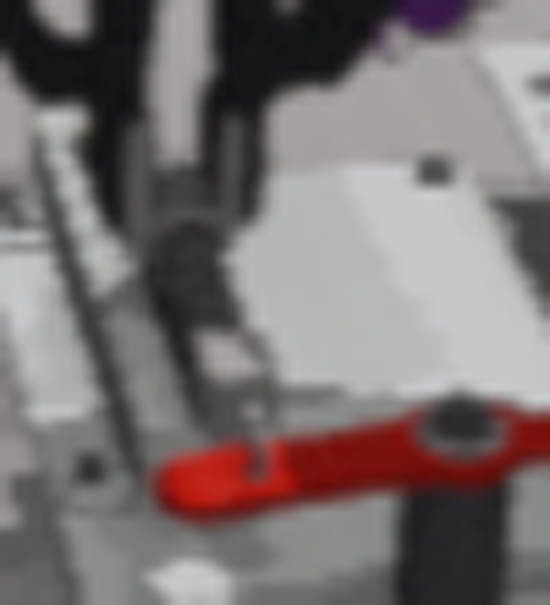

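View pics/z7.png

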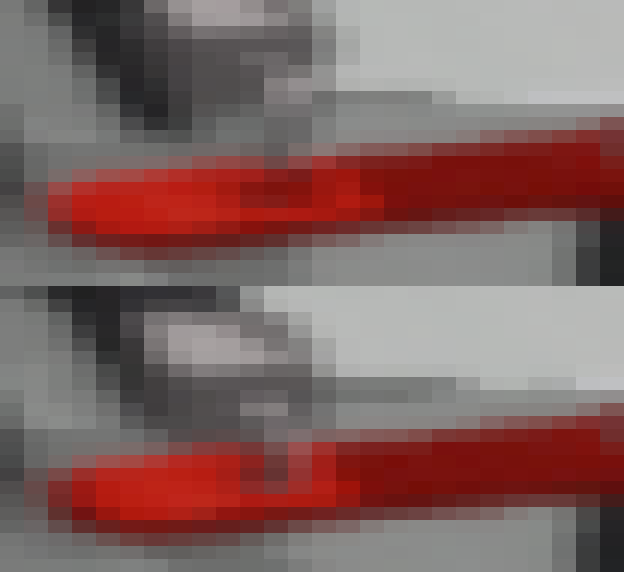

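>>> {"api": "jog_arm", "payload": {"increments": "0 0 0.1 0 0 0 -1;0 0 0.1 0 0 0 -1;0.2 0 0 0 0 0 -1;0.2 0 0 0 0 0 -1;0.2 0 0 0 0 0 -1;0.2 0 0 0 0 0 -1;0 0 0 0 0 0 -1;0 0 0 0 0 0 -1"}}

```text
clock: 9.55
eef_pos: [622.5, 35.4, 50.5]
tcp_rot: [-3.142, -0.0, 1.587]
contact_force: [-0.3, -0.0, -1.2]
opening: 0.166
```

Run:
```python
from h import *
snap("8",{"side":(260,170,310,225,11)})
a=cv2.imread("pics/side_8_full.png")[198:220,272:298];b=cv2.imread("pics/side_7_full.png")[198:220,272:298]
cv2.imwrite("pics/z8.png",np.vstack([cv2.resize(x,None,fx=24,fy=13,interpolation=cv2.INTER_NEAREST) for x in(b,a)]))
```

```text
t9.55 [622.55  35.42  50.47] [-3.1415e+00 -2.0000e-04  1.5869e+00] F [-0.31 -0.01 -1.17] T [ 0.05  0.12 -0.05] op0.166
```

View pics/side_8.png

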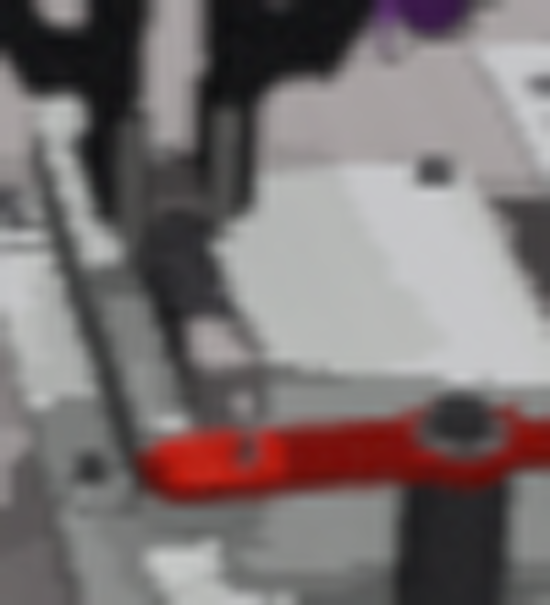

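View pics/z8.png

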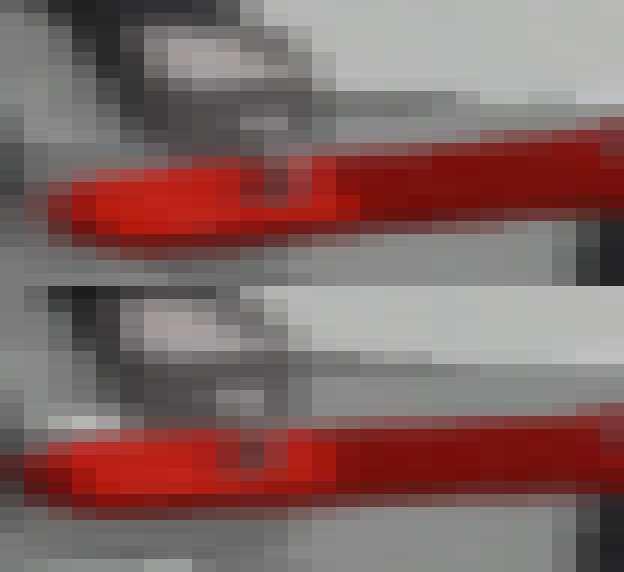

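Run:
```python
from h import *
v=np.load("pics/wrist_6.npy");ci=dict(rvec=v[:3],tvec=v[3:],K=r.camera_info("wrist")["K"])
im=cv2.imread("pics/wrist_6_full.png");cv2.imwrite("pics/wrist_6z.png",cv2.resize(im[90:240,210:310],None,fx=5,fy=4,interpolation=cv2.INTER_CUBIC))
```

```text
(no output)
```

View pics/wrist_6z.png

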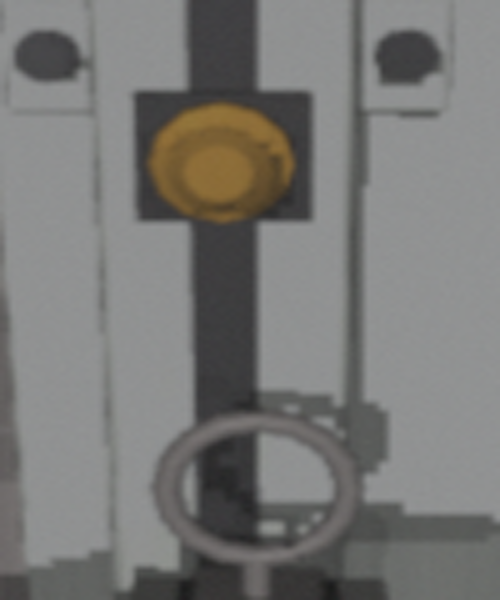

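Run:
```python
from h import *
v=np.load("pics/wrist_6.npy");ci=dict(rvec=v[:3],tvec=v[3:],K=r.camera_info("wrist")["K"])
f=lambda x,y:(210+(x-2)/5,90+(y-1.5)/4)
p0=np.array([622.93,27.72,63.77]);Rt=Ro.from_euler('xyz',[3.1411,0,1.5868])
for n,p,z in[("eye",f(256,487),70),("posttop",f(219,173),62.5),("collar",f(222,162),51),("foot",f(223,156),43),("slot far",f(222,20),40),("slot near",f(228,380),40)]:
    P=onz(ci,p,z);print(n,P.round(1),(Rt.inv().apply(P-p0)).round(1))
# target TCP for tilt
yt,zt=-64.5,55
for ye,ze in[(70,61),(72,66.5),(94,67),(94,55)]:
    L=ye-yt;ph=np.arcsin((ze-zt)/np.hypot(L,ze-zt))
    u=np.array([np.cos(ph),np.sin(ph)]);tz=np.array([np.sin(ph),-np.cos(ph)])
    print(ye,ze,"phi %.4f"%ph,"stretch %.1f"%(np.hypot(L,ze-zt)-129),"tcp y,z",(np.array([ye,ze])-26.8*u+6.2*tz).round(1))
```

```text
eye [622.3  54.6  70. ] [26.9 -0.2 -6.2]
posttop [618.1  93.4  62.5] [65.8 -3.8  1.3]
collar [618.1  93.6  51. ] [66.  -3.8 12.8]
foot [618.   93.7  43. ] [66.  -3.9 20.8]
slot far [617.7 111.8  40. ] [84.1 -3.9 23.8]
slot near [618.8  60.   40. ] [32.4 -3.6 23.8]
70 61 phi 0.0446 stretch 5.6 tcp y,z [43.5 53.6]
72 66.5 phi 0.0841 stretch 8.0 tcp y,z [45.8 58.1]
94 67 phi 0.0756 stretch 30.0 tcp y,z [67.7 58.8]
94 55 phi 0.0000 stretch 29.5 tcp y,z [67.2 48.8]
```

>>> {"api": "jog_arm", "payload": {"increments": "0.15 -0.07 0.03 0 0 0 -1;0.15 -0.07 0.03 0 0 0 -1;0.15 -0.07 0.03 0 0 0 -1;0.15 -0.07 0.03 0 0 0 -1;0.15 -0.07 0.03 0 0 0 -1;0.1 -0.03 0 0 0 0 -1;0 0 0 0 0 0 -1;0 0 0 0 0 0 -1"}}

```text
clock: 10.4
eef_pos: [618.7, 43.6, 49.0]
tcp_rot: [3.141, 0.0, 1.587]
contact_force: [0.6, -3.8, -0.8]
opening: 0.162
```

Run:
```python
from h import *
snap("9",{"side":(260,170,330,225,10),"wrist":(190,60,330,270,3)})
```

```text
t10.40 [618.74  43.55  49.03] [3.1414e+00 1.0000e-04 1.5869e+00] F [ 0.59 -3.79 -0.83] T [-0.7  -0.08  0.02] op0.162
```

View pics/side_9.png

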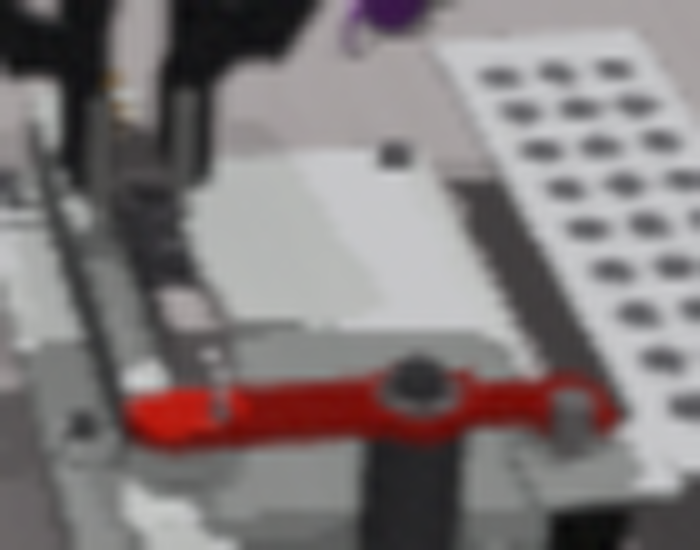

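View pics/wrist_9.png

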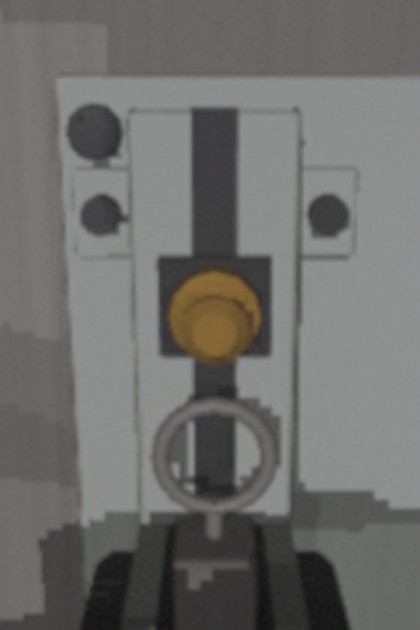

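```bash
cat > tgt.py <<'E'
from h import *
def tcp(ye,ze,yt=-62.2,zt=55,ph=None):
    L=ye-yt
    if ph is None: ph=np.arctan2(ze-zt,L)
    u=np.array([np.cos(ph),np.sin(ph)]);tz=np.array([np.sin(ph),-np.cos(ph)])
    print("stretch %.1f"%(np.hypot(L,ze-zt)-129),"phi %.4f"%ph)
    q=np.array([ye,ze])-26.9*u+6.2*tz
    R=Ro.from_euler('xyz',[np.pi,0,1.587])*Ro.from_rotvec([0,ph,0])
    return q,R,ph
E
python3 - <<'E'
from tgt import *
q1,R1,_=tcp(73,67.5)
plan([618.7,*q1],R1.as_euler('xyz'),6);print(q1,R1.as_euler('xyz'))
q2,R2,_=tcp(93.5,67.5)
print(q2);plan([618.3,*q2],R2.as_euler('xyz'),7,start=([618.7,*q1],R1.as_euler('xyz')))
E
```

```text
stretch 6.8 phi 0.0922
0.05 0.0 -0.16 0.0 0.015 -0.0
0.06 0.0 -0.17 0.0 0.015 -0.0
0.06 0.0 -0.16 0.0 0.015 -0.0
0.06 0.0 -0.16 0.0 0.015 -0.0
0.07 0.0 -0.16 0.0 0.015 -0.0
0.06 0.0 -0.16 0.0 0.015 -0.0
[46.78502976 58.8498361 ] [ 3.14159265 -0.09219353  1.587     ]
stretch 27.2 phi 0.0801
[67.18242812 59.16720872]
0.29 -0.0 0.02 0.0 -0.002 -0.0
0.29 -0.0 0.02 0.0 -0.002 -0.0
0.29 -0.0 0.03 0.0 -0.002 -0.0
0.29 -0.0 0.02 0.0 -0.002 -0.0
0.29 -0.0 0.02 0.0 -0.002 -0.0
0.29 -0.01 0.02 0.0 -0.002 -0.0
0.3 0.0 0.01 0.0 -0.002 -0.0
```

>>> {"api": "jog_arm", "payload": {"increments": "0.05 0 -0.16 0 0.015 0 -1;0.06 0 -0.17 0 0.015 0 -1;0.06 0 -0.16 0 0.015 0 -1;0.06 0 -0.16 0 0.015 0 -1;0.06 0 -0.16 0 0.015 0 -1;0.06 0 -0.16 0 0.017 0 -1;0 0 0 0 0 0 -1;0 0 0 0 0 0 -1"}}

```text
clock: 11.3
eef_pos: [618.8, 46.3, 59.0]
tcp_rot: [3.141, -0.093, 1.586]
contact_force: [-0.1, -5.4, -0.9]
opening: 0.162
```

Run:
```python
from h import *
snap("10",{"side":(260,170,330,225,10),"wrist":(190,60,330,270,3)})
```

```text
t11.30 [618.76  46.34  59.01] [ 3.1411 -0.0926  1.5864] F [-0.06 -5.45 -0.92] T [-0.95 -0.08 -0.03] op0.162
```

View pics/side_10.png

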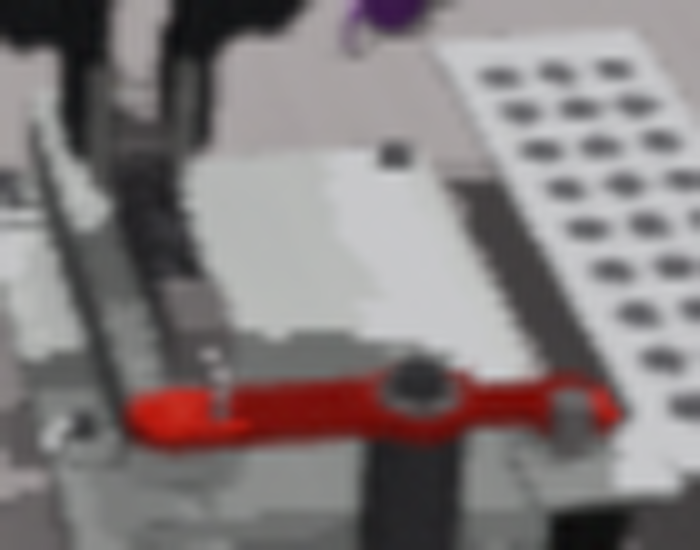

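View pics/wrist_10.png

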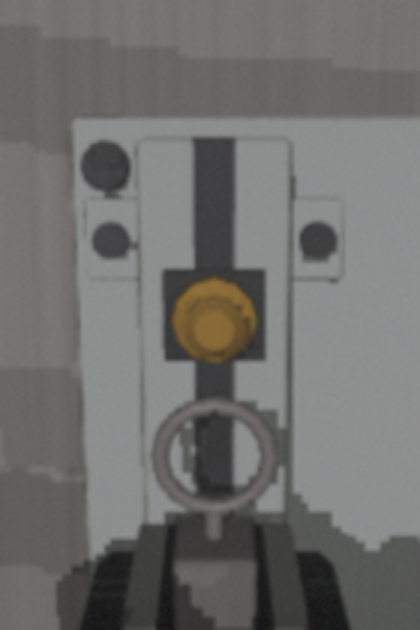

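>>> {"api": "jog_arm", "payload": {"increments": "0.29 0 0.02 0 -0.002 0 -1;0.29 0 0.02 0 -0.002 0 -1;0.29 0 0.02 0 -0.002 0 -1;0.29 0 0.02 0 -0.002 0 -1;0.29 0 0.02 0 -0.002 0 -1;0.29 0 0.02 0 -0.001 0 -1;0.15 0 0.01 0 -0.001 0 -1;0 0 0 0 0 0 -1"}}

```text
clock: 12.2
eef_pos: [618.2, 64.6, 59.1]
tcp_rot: [-3.142, -0.079, 1.587]
contact_force: [-0.6, -11.7, -2.1]
opening: 0.163
```

Run:
```python
from h import *
snap("11",{"side":(260,160,330,215,10),"wrist":(190,60,330,270,3)})
```

```text
t12.20 [618.21  64.59  59.05] [-3.1415 -0.079   1.5873] F [ -0.64 -11.69  -2.09] T [-1.99 -0.14  0.06] op0.163
```

View pics/side_11.png

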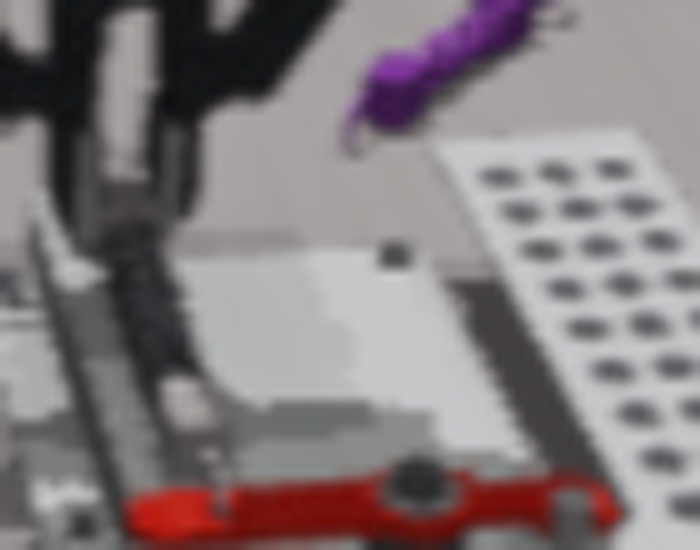

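View pics/wrist_11.png

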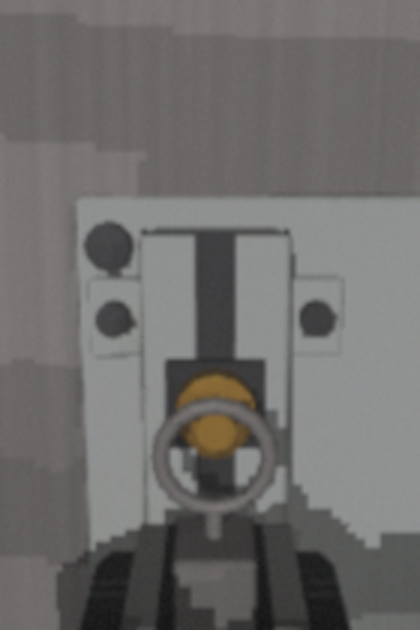

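```bash
cat > m.py <<'E'
from h import *
import sys
def meas(tag,eyepx,postpx,crop=(190,60,3)):
    v=np.load(f"pics/wrist_{tag}.npy");ci=dict(rvec=v[:3],tvec=v[3:],K=r.camera_info("wrist")["K"])
    s=r.sense();Rt=Ro.from_euler('xyz',s["tcp_rot"])
    E=s["eef_pos"]+Rt.apply([26.9,-.2,-6.2])
    f=lambda p:(crop[0]+(p[0]-1)/crop[2],crop[1]+(p[1]-1)/crop[2])
    g=lambda q:(q-[crop[0],crop[1]])*crop[2]+1
    print("eye fk",E.round(1),"px",g(proj(ci,E))); 
    if eyepx: print("eye meas",onz(ci,f(eyepx),E[2]).round(1))
    if postpx: print("post meas",onz(ci,f(postpx),62.5).round(1))
    for z,rad in((62.5,3.5),(60.5,5.5),(51,8)): print("post est",z,g(proj(ci,[618.1,93.5,z])),"rad px",g(proj(ci,[618.1+rad,93.5,z]))[0,0]-g(proj(ci,[618.1,93.5,z]))[0,0])
E
python3 - <<'E'
from m import *
meas("11",(214,456),(215,432))
im=cv2.imread("pics/wrist_11_full.png");cv2.imwrite("pics/w11z.png",cv2.resize(im[170:240,230:295],None,fx=8,fy=8,interpolation=cv2.INTER_CUBIC))
E
```

```text
eye fk [617.6  90.7  67.4] px [[212.8935232  455.39431141]]
eye meas [617.8  90.6  67.4]
post meas [617.9  93.5  62.5]
post est 62.5 [[216.07546299 432.15313766]] rad px 19.882334592343227
post est 60.5 [[216.06520161 429.10361585]] rad px 30.842472567931907
post est 51 [[216.01984277 415.62368143]] rad px 42.28813271238198
```

View pics/w11z.png

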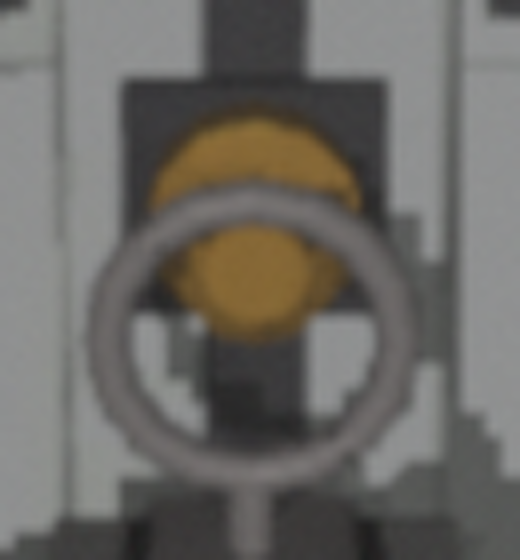

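>>> {"api": "jog_arm", "payload": {"increments": "0.1 0.02 0 0 0 0 -1;0.1 0.02 0 0 0 0 -1;0.1 0 0 0 0 0 -1;0 0 0 0 0 0 -1;0 0 0 0 0 0 -1;0 0 0 0 0 0 -1;0 0 0 0 0 0 -1;0 0 0 0 0 0 -1"}}

```text
clock: 13.1
eef_pos: [618.5, 67.2, 59.2]
tcp_rot: [-3.141, -0.079, 1.587]
contact_force: [0.2, -13.0, -2.3]
opening: 0.166
```

Run:
```python
from m import *
from tgt import *
snap("12",{"wrist":(230,170,295,240,8)})
meas("12",None,None,(230,170,8))
q,R,_=tcp(93.7,59)
plan([618.6,*q],R.as_euler('xyz'),6)
q2,R2,_=tcp(93.7,55)
plan([618.6,*q2],R2.as_euler('xyz'),4,start=([618.6,*q],R.as_euler('xyz')))
```

```text
t13.10 [618.49  67.17  59.24] [-3.1413 -0.0788  1.587 ] F [  0.15 -13.05  -2.3 ] T [-2.1  -0.12  0.  ] op0.166
eye fk [617.9  93.5  67.5] px [[246.24388731 331.48898831]]
post est 62.5 [[249.43233299 308.56680424]] rad px 52.73968416391199
post est 60.5 [[249.47508796 299.98942748]] rad px 81.81826256385784
post est 51 [[249.66414973 262.06040623]] rad px 112.21530127062942
stretch 27.0 phi 0.0257
-0.01 0.0 0.12 -0.0 -0.009 -0.0
-0.01 0.0 0.12 -0.0 -0.009 -0.0
-0.01 0.0 0.11 -0.0 -0.009 -0.0
-0.01 0.0 0.12 -0.0 -0.009 -0.0
-0.01 0.01 0.12 -0.0 -0.009 -0.0
-0.01 -0.0 0.12 -0.0 -0.009 -0.0
stretch 26.9 phi 0.0000
-0.01 -0.0 0.08 0.0 -0.006 -0.0
-0.0 -0.0 0.09 0.0 -0.006 -0.0
-0.01 -0.0 0.08 0.0 -0.006 -0.0
-0.0 -0.0 0.08 0.0 -0.006 -0.0
```

View pics/wrist_12.png

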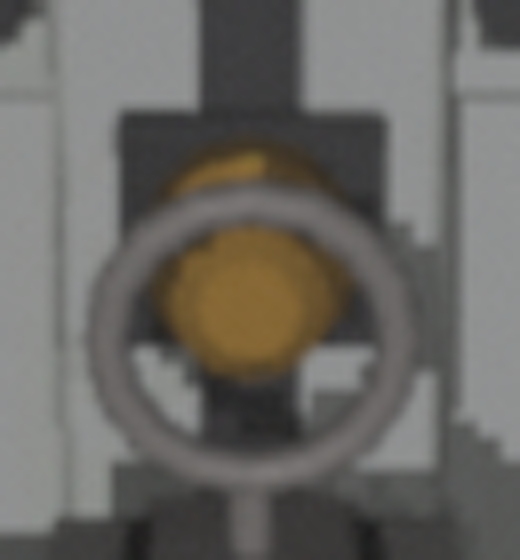

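>>> {"api": "jog_arm", "payload": {"increments": "0.05 0 0.06 0 -0.004 0 -1;-0.01 0 0.12 0 -0.009 0 -1;-0.01 0 0.12 0 -0.009 0 -1;-0.01 0 0.12 0 -0.009 0 -1;-0.01 0 0.12 0 -0.009 0 -1;-0.01 0 0.12 0 -0.009 0 -1;0 0 0 0 0 0 -1;0 0 0 0 0 0 -1"}}

```text
clock: 13.95
eef_pos: [618.4, 67.6, 52.7]
tcp_rot: [-3.141, -0.03, 1.587]
contact_force: [-0.5, -12.1, -1.5]
opening: 0.16
```

Run:
```python
from m import *
snap("13",{"wrist":(230,170,295,240,8),"side":(260,160,330,225,9)})
meas("13",None,None,(230,170,8))
```

```text
t13.95 [618.4   67.63  52.69] [-3.141  -0.0298  1.5872] F [ -0.49 -12.12  -1.54] T [-2.12 -0.05  0.07] op0.160
eye fk [617.8  94.2  59.7] px [[246.99478019 333.15406445]]
post est 62.5 [[251.58627964 359.59159873]] rad px 55.431671810767966
post est 60.5 [[251.61702522 348.44769718]] rad px 85.95308618581612
post est 51 [[251.75263225 299.29620471]] rad px 117.6383969377157
```

View pics/wrist_13.png

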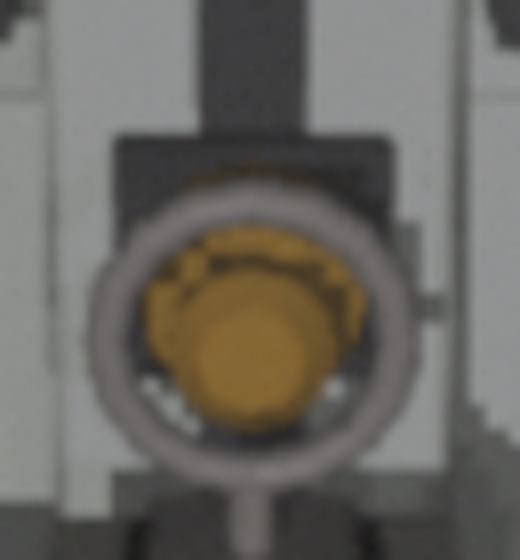

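View pics/side_13.png

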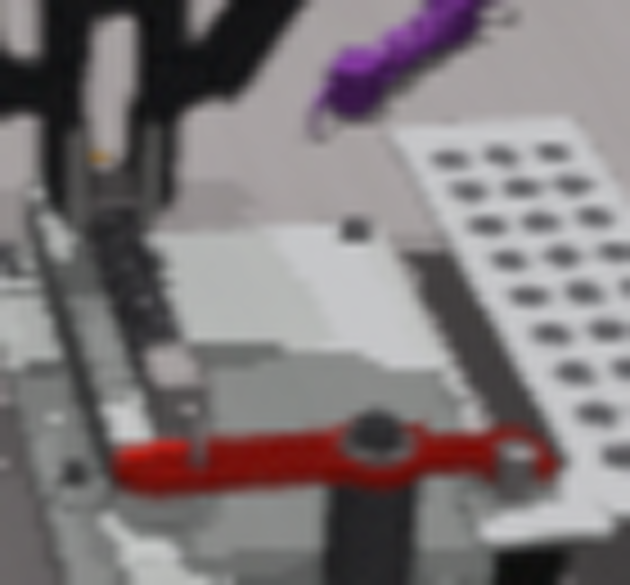

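>>> {"api": "jog_arm", "payload": {"increments": "0 0 0.08 0 -0.006 0 -1;0 0 0.08 0 -0.006 0 -1;0 0 0.08 0 -0.006 0 -1;-0.02 0 0.08 0 -0.006 0 -1;0 0 0.08 0 -0.006 0 -1;0 0 0 0 0 0 -1;0 0 0 0 0 0 -1;0 0 0 0 0 0 -1"}}

```text
clock: 14.85
eef_pos: [618.3, 67.4, 48.7]
tcp_rot: [-3.141, 0.0, 1.587]
contact_force: [1.2, -12.6, -2.1]
opening: 0.164
```

Run:
```python
from m import *
snap("14",{"wrist":(230,170,295,240,8)})
meas("14",None,None,(230,170,8))
```

```text
t14.85 [618.35  67.42  48.74] [-3.1408e+00  2.0000e-04  1.5870e+00] F [  1.17 -12.62  -2.06] T [-2.06 -0.1   0.05] op0.164
eye fk [617.7  94.3  55. ] px [[246.68881254 332.09962162]]
post est 62.5 [[251.91844459 390.60997144]] rad px 57.18844445296281
post est 60.5 [[251.95055631 377.79723464]] rad px 88.65080991059494
post est 51 [[252.09196533 321.37434045]] rad px 121.17387576623332
```

View pics/wrist_14.png

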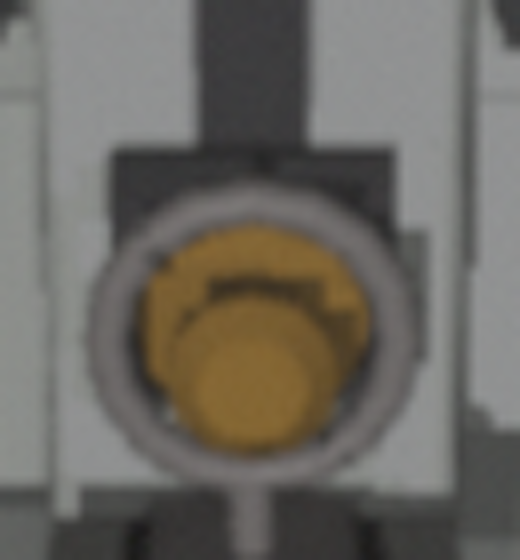

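>>> {"api": "jog_arm", "payload": {"increments": "-0.1 0 0 0 0 0 -1;-0.1 0 0 0 0 0 -1;-0.1 0 0 0 0 0 -1;-0.1 0 0 0 0 0 -1;-0.05 0 0 0 0 0 -1;0 0 0 0 0 0 -1;0 0 0 0 0 0 -1;0 0 0 0 0 0 -1"}}

```text
clock: 15.7
eef_pos: [618.5, 63.2, 48.8]
tcp_rot: [-3.141, -0.0, 1.587]
contact_force: [-0.2, -10.5, -1.0]
opening: 0.165
```

Run:
```python
from m import *
snap("15",{"wrist":(230,170,295,240,8)})
```

```text
t15.70 [618.48  63.16  48.8 ] [-3.1409e+00 -2.0000e-04  1.5868e+00] F [ -0.2  -10.52  -0.97] T [-1.8  -0.1   0.02] op0.165
```

View pics/wrist_15.png

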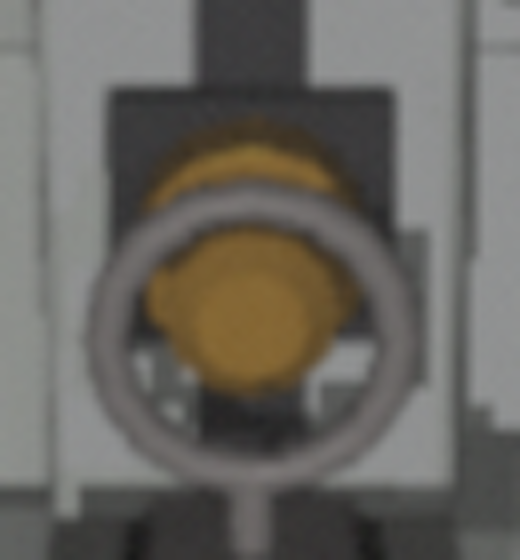

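>>> {"api": "jog_arm", "payload": {"increments": "-0.05 0 0 0 0 0 -1;-0.05 0 0 0 0 0 -1;-0.05 0 0 0 0 0 -1;0 0 0 0 0 0 -1;0 0 0 0 0 0 -1;0 0 0 0 0 0 -1;0 0 0 0 0 0 -1;0 0 0 0 0 0 -1"}}

```text
clock: 16.55
eef_pos: [618.5, 62.3, 48.8]
tcp_rot: [-3.141, -0.001, 1.587]
contact_force: [-0.6, -7.4, -0.9]
opening: 0.163
```

>>> {"api": "jog_arm", "payload": {"increments": "-0.05 0 0 0 0 0 -1;-0.05 0 0 0 0 0 -1;0 0 0 0 0 0 -1;0 0 0 0 0 0 -1;0 0 0 0 0 0 -1;0 0 0 0 0 0 -1;0 0 0 0 0 0 -1;0 0 0 0 0 0 -1"}}

```text
clock: 17.35
eef_pos: [618.6, 62.0, 48.8]
tcp_rot: [-3.141, -0.001, 1.587]
contact_force: [-1.0, -2.8, -1.6]
opening: 0.163
```

Run:
```python
from m import *
snap("16",{"wrist":(230,170,295,240,8),"side":(260,160,330,225,9)})
```

```text
t17.35 [618.6   62.04  48.75] [-3.1413e+00 -1.0000e-03  1.5869e+00] F [-1.   -2.82 -1.61] T [-0.54  0.16  0.08] op0.163
```

View pics/wrist_16.png

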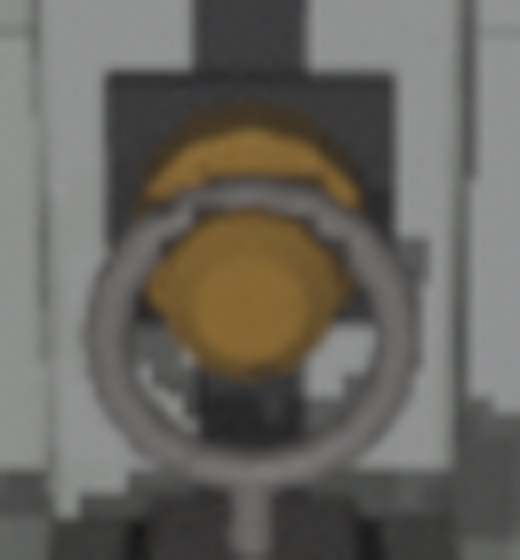

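View pics/side_16.png

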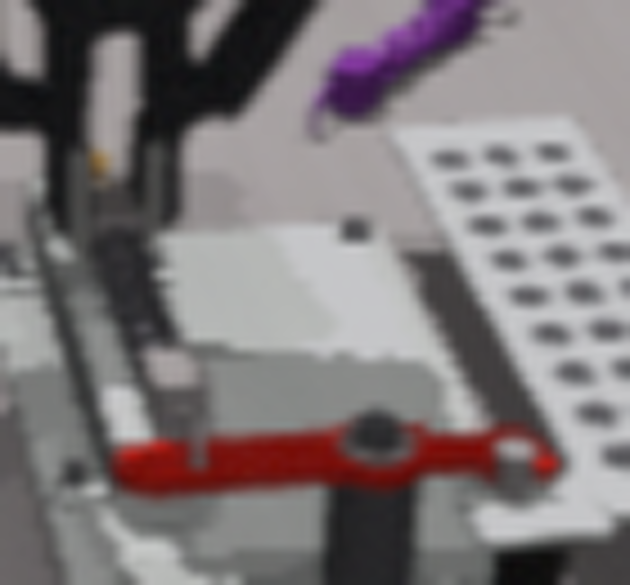

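>>> {"api": "jog_arm", "payload": {"increments": "-0.05 0 0 0 0 0 -1;0 0 0 0 0 0 -1;0 0 0 0 0 0 -0.6;0 0 0 0 0 0 -0.5;0 0 0 0 0 0 -0.3;0 0 0 0 0 0 -0.1;0 0 0 0 0 0 0;0 0 0 0 0 0 0", "squeeze": 20}}

```text
clock: 18.25
eef_pos: [618.8, 61.5, 48.8]
tcp_rot: [3.141, -0.001, 1.587]
contact_force: [0.1, -0.4, 0.3]
opening: 0.501
```

Run:
```python
from m import *
snap("17",{"wrist":(130,100,390,384,2.1),"side":(260,160,330,225,9)})
```

```text
t18.25 [618.82  61.49  48.84] [ 3.1415e+00 -1.0000e-03  1.5868e+00] F [ 0.1  -0.37  0.3 ] T [-0.01 -0.    0.04] op0.501
```

View pics/wrist_17.png

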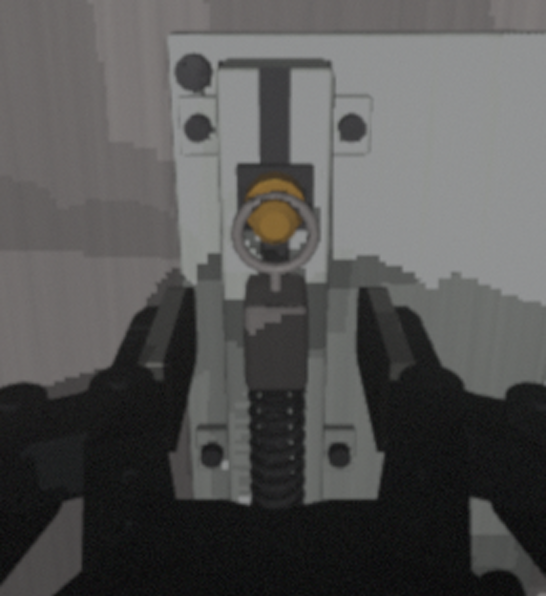

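View pics/side_17.png

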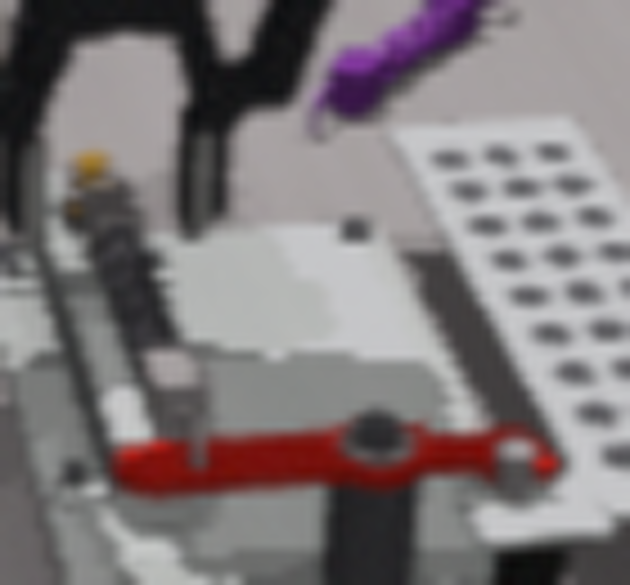

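Released; the spring holds on the post, stretched, with the lever against the striker. I'll lift straight up and check.

>>> {"api": "jog_arm", "payload": {"increments": "0 0 -0.5 0 0 0 0;0 0 -1.5 0 0 0 0;0 0 -2.5 0 0 0 0;0 0 -3 0 0 0 0;0 0 -3 0 0 0 0;0 0 -2 0 0 0 0;0 0 -1 0 0 0 0;0 0 0 0 0 0 0"}}

```text
clock: 19.15
eef_pos: [619.7, 61.4, 185.9]
tcp_rot: [3.138, -0.001, 1.587]
contact_force: [0.0, -0.7, -0.6]
opening: 0.5
```

Run:
```python
from m import *
snap("18",{"wrist":(190,60,330,270,2.8),"side":(250,160,340,230,8)})
```

```text
t19.15 [619.66  61.44 185.95] [ 3.1383e+00 -1.3000e-03  1.5868e+00] F [ 0.04 -0.72 -0.58] T [ 0.03 -0.07 -0.02] op0.500
```

View pics/wrist_18.png

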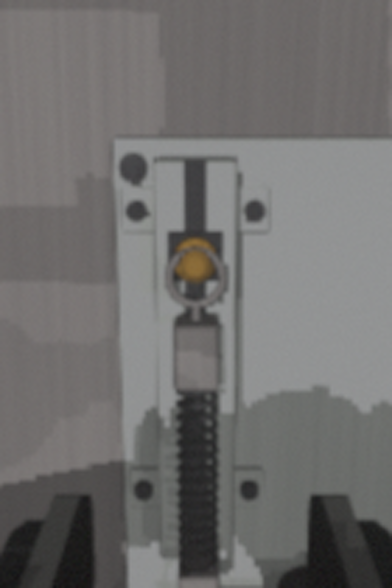

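View pics/side_18.png

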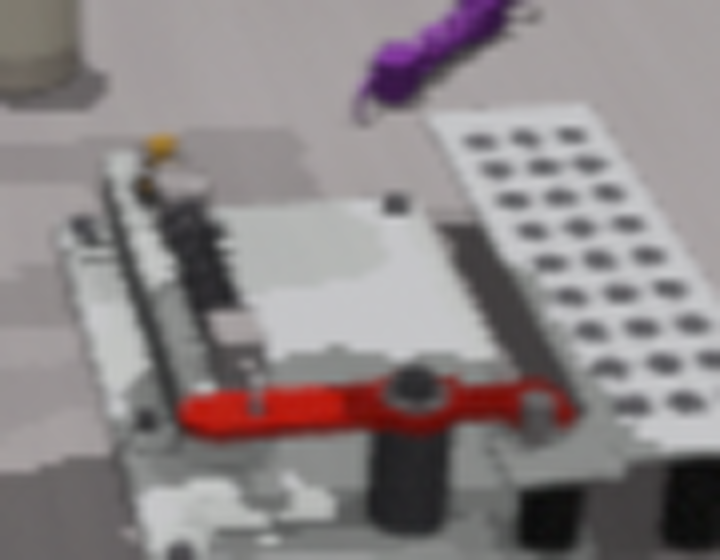

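The eye sits on the neck with the head over it (wrist view, about (196,262)). The tail is in the hole (side view, about (256,400)), and the lever nose is on the striker at (540,408). The arm is clear.

```bash
python3 -c "
from rig import r
print(r.sign_off())"
```

```text
the job is handed in; nothing more can be done
None
```

The spring is back on the catch and the job was handed in at about 19 s. I took the small grey spring and lowered its tail into the lever hole. Pulling it brought the lever home against the striker. I stretched it to about 27 mm with a peak pull of about 13 N, tilted so the eye cleared the post head and the tail stayed in. I then lowered the eye onto the neck, eased it back until the pull had mostly gone, and let go.

**Last checks:**
- **Eye:** the wrist view before release showed the post's head overlapping the ring. After release the eye was still on the post and the coil still stretched.
- **Tail and lever:** the side view showed the tail in the hole and the lever against the striker pin.
- **Robot and bench:** the gripper was open about 137 mm above the spring, with forces near zero. I did not touch any of the other objects.

**Disagreement:** the top camera read the spring and post about 3–4 mm lower in y than the wrist camera. I worked from the wrist view for the post and from the side view for the hole. No checks failed. I could not see how far the tail sticks out under the lever.

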